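# Shim the valve block tight in its fixture and hold it

### The job

The small valve block must be held tight against the fence of its fixture, but the spring pusher cannot reach it. Stand blue shims from the rack upright and square in the gap between the block and the pusher's pad, one after another, pushing the orange plate towards the fence to feel whether the pad tightens on the stack before it comes to the end of its travel. When it tightens, keep the plate pressed firmly but not hard (about 10 to 20 N) so that block and shims are clamped against the fence, and finish while still holding it pressed; leave the loupe, tape and dial gauge alone.

Things in the scene. Friction and masses are not known exactly. Their poses are not given: they have to be found in the camera images.
- fixture: shimming fixture, fixed: aluminium base 70 x 190 x 12 mm, origin under its centre, y runs along it from pusher to fence. Steel fence (36 mm wide, top z = 46 mm), inner face at y = +80 mm. Parts stand on the base top, z = 12 mm. Nest rails (z up to 20 mm, 29 mm over their outsides, y = 25 to 75 mm) guide the valve block; the base is flat elsewhere and open at both sides (+-x)
- fence_face (a point): middle of the fence's inner face, which the valve block must bear on (30 mm above the underside of the fixture)
- pusher: spring pusher: steel pad 30 x 30 mm in front, orange push plate behind, sliding along the fixture's y. Origin at the pad's face, level with the fixture's underside; axes as the fixture's. Rests fully back; pushed to +y it meets a hard end stop after 19 mm (stack too short) or is stopped earlier by a stack that is thick enough. Spring 2.5 to 4 N returns it when let go
- pad_face (a point): centre of the pad's face, z = 30 mm in the fixture; moves with the pusher. The pusher runs through a grey bracket (32 mm wide, black lock knob up to z = 56 mm, at rest 23 to 53 mm behind the pad's face), locked at a different place each time
- push_plate (a point): middle of the rear face of the orange push plate (32 mm wide, z = 14 to 50 mm above the fixture's underside), 81 mm behind the pad's face; push here towards the fixture's +y. The space behind it is free
- valve: workpiece: small white and black solenoid valve, loose in the nest: solid body 18 wide (x) x 64 long (y, along the fixture's y) x 22 mm high, stubs up to 29 mm; origin under its centre. Its far end is within 2 mm of the fence, its near end at about y = 15 mm of the fixture; from there to the pad at rest the gap is 21 to 46 mm
- shim_1: blue metal shim plate, standing upright in a slot of the rack: 40 wide (x) x 15 thick (y) x 45 mm high (z), about 70 g, origin under its centre. Grip it across the 40 mm width, high up. All three are alike; one or two are needed
- shim_2: blue metal shim plate, standing upright in a slot of the rack: 40 wide (x) x 15 thick (y) x 45 mm high (z), about 70 g, origin under its centre. Grip it across the 40 mm width, high up. All three are alike; one or two are needed
- shim_3: blue metal shim plate, standing upright in a slot of the rack: 40 wide (x) x 15 thick (y) x 45 mm high (z), about 70 g, origin under its centre. Grip it across the 40 mm width, high up. All three are alike; one or two are needed
- rack: grey shim rack, fixed: base 60 x 110 mm, 10 mm thick, three slots at y = -32, 0, +32 mm; a shim stands on the base's top (z = 10 mm) between ribs 28 mm wide and 10 mm high, so it must be lifted at least 12 mm to come free; origin under its centre
- loupe_1: black loupe, 37 mm across, 40 mm high, loose; a bystander to be left where it is; origin under its centre
- tape: roll of black tape, 58 mm across, 19 mm high, loose; a bystander to be left where it is; origin under its centre
- gauge: dial gauge, 97 x 56 x 20 mm, loose; a bystander to be left where it is; origin under its centre

How it is judged:
By the outcome, as a careful person would: the job done as asked, in the order asked, and still so for the second after the job is handed in, while the arm keeps its last pose, push and grip.
It also fails if it takes over 61 s, if anything falls off the work surface, if the arm or the gripper's body presses on something with over 40 N, if the wrist force passes 120 N, or if a joint passes its speed limit or range.

### The arm

A 6-joint arm with a two-finger parallel gripper is mounted at the origin on a cart in front of the work surface, level with it; the furniture and walls round the work are solid. World frame = base frame: x ahead of the robot, y to its left, z up, the work surface at z = 0. Lengths are in m, angles in rad, forces in N, time in s.
With the tool pointing down it reaches from about 0.275 to 1 m from the base axis. Payload 8.4 kg.
Tool frame: the origin (TCP) lies on the centre line of the jaws, within the pads' length; the fingertips stand 17 mm ahead of it and the grasp point (between the pads) lies 2 mm behind it (bot.tcp_to_tips is the y of the fingertips in the tool frame, in m); y points along the fingers, z is the direction in which the jaws open and shut, and the axes are right-handed (so a half turn about y gives the same grasp; the last joint's range is limited). The gripper opens to 85 mm and grips with 20 to 120 N. Pads are 22 mm wide; open, the fingers measure 114 mm over their backs; the gripper's body (76 mm by 85 mm) begins 54 mm behind the grasp point. The pads swing forward as they close: fully open they stand 13 mm farther back than shut.
Start: joints at [1.158, 0.353, 1.633, -0, 1.155, -0.002], TCP at [0.25, 0.573, 0.248] pointing down, gripper open.
Joint ranges: [-2.63, 2.63], [-0.92, 2.1], [0.06, 2.66], [-1.3, 4.44], [0, 2.69], [-3.02, 3.02]. Speed limits (rad/s): [2.22, 2.22, 2.79, 3.14, 3.14, 3.14].

### API

Orientations are given as a unit quaternion [x, y, z, w].
In Python, from workcell import bot, hand, kinematics, get_obs, vision, hand_in gives the robot as it stands. The module is installed in compiled form; this text tells all that it offers. Calls block until the motion is done:
- bot.reach(position, orientation): joint-space move of the TCP to a pose.
- bot.servo_line(position, ori=None, velocity=0.15): straight line of the TCP; ori=None keeps the orientation; velocity is the mean speed in m/s.
- bot.goto_joints(angles): joint-space move.
- hand.move_gripper(opening, strength=None): finger opening in m; strength is the grip in N (None keeps the last); returns when the fingers have stopped.
- bot.dwell(seconds).
- kinematics.solve_ik(position, orientation): joint angles nearest the present ones, or None.
- get_obs(): the state.
- vision.read_camera(name): name is "scene" or "top" or "wrist"; returns a dict with "frame" (420x560x3 uint8, red, green, blue), "intrinsics" (3x3 intrinsics, pixels), "view" (4x4, takes a point from world to camera coordinates). Camera axes: x right, y down, z forward; pixel columns grow to the right and rows downward; lengths in m; the calibration is good to about 2 mm. The wrist camera is an equidistant fisheye: a pixel r from the principal point sees the ray r / f radians off the axis. A picture is of the moment at which its call begins. There is no depth.
A pose or a line that the arm cannot do raises bot.IKError and nothing moves.
- hand_in(): hands the job in, once; it reports no verdict.
The state is a dict: "time_s": time; "joint_pos": joint angles; "joint_vel": joint speeds; "joint_efforts": joint torques, N m; "position": TCP position; "orientation": TCP orientation; "wrist_force": force on the tool from outside, world axes, zero at the start; "ft_torque": the same for the moment, N m; "gripper_width": finger opening in m.
Only numpy, scipy, OpenCV 4.12 (cv2) and the standard library are available. Lean on these libraries where they do the work, as an engineer would, in place of code of your own. Each camera call takes 0.05 s, during which the arm holds its last target. There are 200 camera calls.

## Working session

There is one attempt and no reset: what is moved stays moved. The work goes in short steps, each a Python script; the robot and the scene stay as the last script left them, time stands still between calls to the robot, and variables do not carry over. Pictures are saved under pics/ and viewed, about 8 in all and at most 12, crops included, and the job is handed in when it is done.

```bash
mkdir -p pics; cat > h.py <<'E'
import numpy as np, cv2
from workcell import bot, hand, kinematics, get_obs, vision, hand_in
def save(name,fn):
    c=vision.read_camera(name); cv2.imwrite('pics/'+fn,c['frame'][:,:,::-1]); return c
def ray(c,u,v):
    K=c['intrinsics'];V=c['view'];d=np.linalg.inv(K)@[u,v,1];R=V[:3,:3]
    return -R.T@V[:3,3], R.T@d
def on_z(c,u,v,z):
    o,d=ray(c,u,v); return o+d*(z-o[2])/d[2]
def proj(c,p):
    q=c['view']@np.r_[p,1]; q=c['intrinsics']@q[:3]; return q[:2]/q[2]
E
python3 - <<'E'
from h import *
for n in('scene','top'):
    c=save(n,n+'0.png'); np.savez('pics/'+n+'0.npz',**c); print(n,ray(c,280,210))
print(get_obs())
E
```

```text
scene (array([ 0.10417936, -0.38837399,  0.62392096]), array([ 0.47907636,  0.6029065 , -0.63799394]))
top (array([0.4090754 , 0.16050309, 1.11602959]), array([ 0.10227337,  0.00146549, -0.99485116]))
{'time_s': 0.1, 'joint_pos': array([ 1.15761892e+00,  3.53579040e-01,  1.63403936e+00, -3.22485064e-05,
        1.15523368e+00, -2.40456416e-03]), 'joint_vel': array([-0.00045888, -0.00388141, -0.00257965, -0.00037365,  0.00123088,
        0.00074963]), 'joint_efforts': array([ 1.46731545e-03, -6.06349683e+01, -3.42823148e+01,  1.68697807e-04,
        3.89156266e-03,  2.03600132e-05]), 'position': array([0.24942238, 0.5726315 , 0.24764539]), 'orientation': array([ 0.69268364, -0.14428834,  0.14412503, -0.69180794]), 'wrist_force': array([-0.65057303,  0.79495785, -0.14474066]), 'ft_torque': array([ 0.03601761,  0.01160622, -0.01688153]), 'gripper_width': 0.08526399829506433}
```

View pics/top0.png

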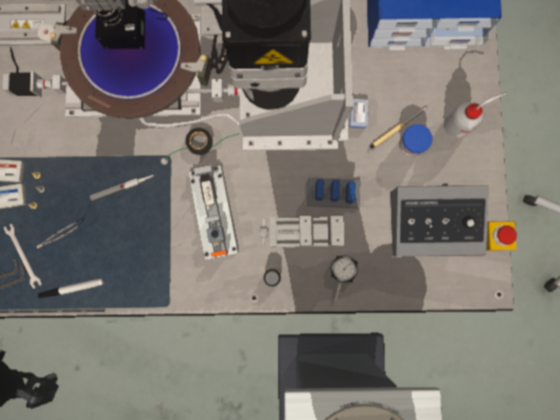

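View pics/scene0.png

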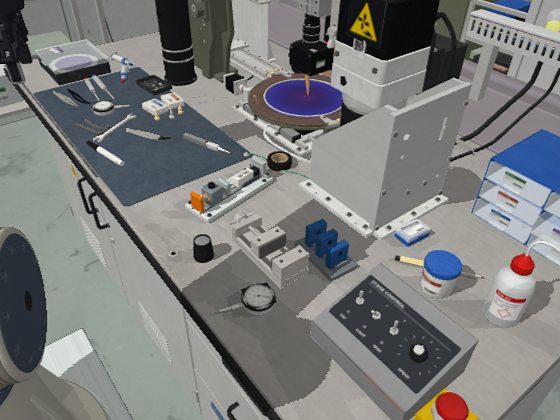

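```bash
python3 - <<'E'
from h import *
t=cv2.imread('pics/top0.png');s=cv2.imread('pics/scene0.png')
a=cv2.resize(t[155:275,180:380],(800,480),interpolation=cv2.INTER_CUBIC)
cv2.imwrite('pics/c1.png',a)
b=cv2.resize(s[150:290,175:365],(800,589),interpolation=cv2.INTER_CUBIC)
cv2.imwrite('pics/c2.png',b)
c=np.load('pics/top0.npz'); print(c['intrinsics'])
for p in [(190,172),(218,167),(237,252),(208,259),(218,254)]: print(p,on_z(c,*p,0.012))
# masks
hs=cv2.cvtColor(t,cv2.COLOR_BGR2HSV)
for nm,lo,hi,box in [('blue',(100,100,30),(130,255,255),(300,170,365,210)),('orange',(4,140,120),(20,255,255),(200,240,245,270))]:
    m=cv2.inRange(hs,lo,hi); k=np.zeros_like(m);k[box[1]:box[3],box[0]:box[2]]=m[box[1]:box[3],box[0]:box[2]]
    n,l,st,ce=cv2.connectedComponentsWithStats(k)
    for i in range(1,n):
        if st[i,4]>8:
            cs,_=cv2.findContours((l==i).astype('uint8'),0,2)
            print(nm,st[i],ce[i],cv2.minAreaRect(cs[0]),on_z(c,*ce[i],0.05))
E
```

```text
[[528.70187875   0.         279.42068261]
 [  0.         528.70187875 202.71948091]
 [  0.           0.           1.        ]]
(190, 172) [0.60630977 0.35156696 0.012     ]
(218, 167) [0.61615529 0.29222439 0.012     ]
(237, 252) [0.43608356 0.25286018 0.012     ]
(208, 259) [0.42247565 0.31320239 0.012     ]
(218, 254) [0.43251623 0.2924072  0.012     ]
blue [316 180   8  19 117] [319.41880342 188.94871795] ((319.3959655761719, 188.95687866210938), (6.340987205505371, 18.239242553710938), 4.085616588592529) [0.56054025 0.08121348 0.05      ]
blue [332 181   7  19 125] [335.024 189.84 ] ((335.0, 190.0), (18.0, 6.0), 90.0) [0.55823137 0.04951377 0.05      ]
blue [347 182   8  19 132] [350.96212121 191.3030303 ] ((350.5, 191.0), (18.0, 7.0), 90.0) [0.55474024 0.01719281 0.05      ]
orange [211 250  16   6  58] [218.86206897 252.74137931] ((218.5384521484375, 252.69232177734375), (3.9223227500915527, 15.297059059143066), 78.69007110595703) [0.4342014  0.28613229 0.05      ]
```

View pics/c1.png

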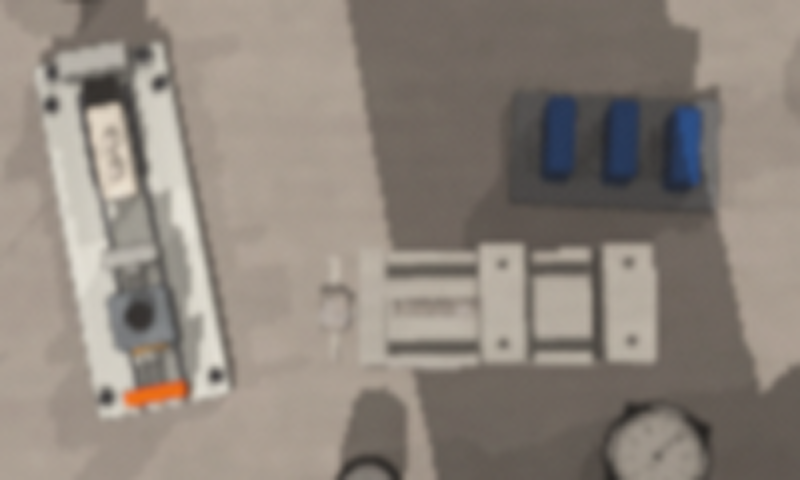

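View pics/c2.png

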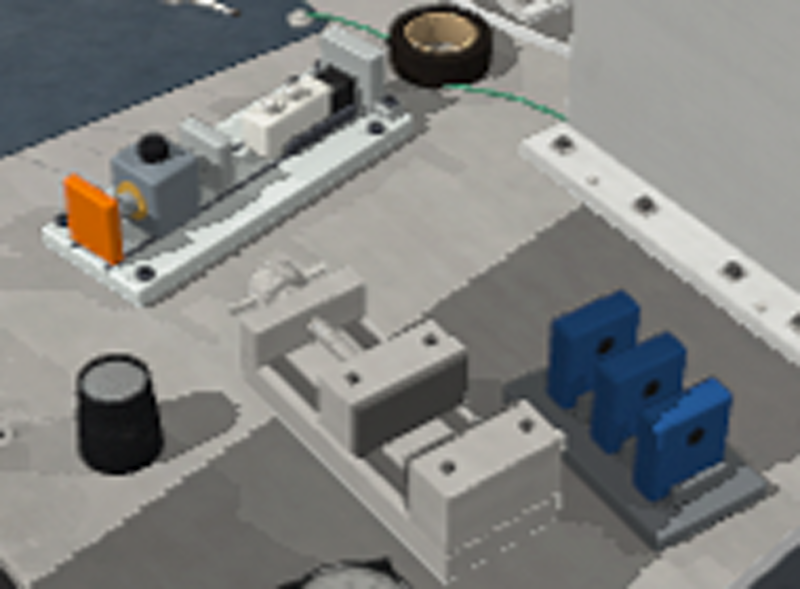

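```bash
cat >> h.py <<'E'
from scipy.spatial.transform import Rotation as Rot
def quat(ang):
    z=np.array([np.cos(ang),np.sin(ang),0]);y=np.array([0,0,-1.]);x=np.cross(y,z)
    return Rot.from_matrix(np.c_[x,y,z]).as_quat()
def best(p,ang):
    "the one of the two half-turn grasps with the last joint nearer the middle"
    o=[]
    for a in(ang,ang+np.pi):
        q=kinematics.solve_ik(np.array(p),quat(a))
        if q is not None:o.append((abs(q[5]),a))
    return quat(min(o)[1])
def wray(c,u,v):
    K=c['intrinsics'];a=np.array([(u-K[0,2])/K[0,0],(v-K[1,2])/K[1,1]]);r=np.hypot(*a)
    d=np.r_[a/max(r,1e-9)*np.sin(r),np.cos(r)];V=c['view'];R=V[:3,:3]
    return -R.T@V[:3,3],R.T@d
def won_z(c,u,v,z):
    o,d=wray(c,u,v);return o+d*(z-o[2])/d[2]
def wproj(c,p):
    q=(c['view']@np.r_[p,1])[:3];r=np.hypot(q[0],q[1]);t=np.arctan2(r,q[2]);K=c['intrinsics']
    return K[:2,2]+K[0,0]*t*q[:2]/r
E
python3 - <<'E'
from h import *
c=np.load('pics/top0.npz')
P=[on_z(c,180+u/4,155+v/4,.012)[:2] for u,v in[(37,70),(163,42),(231,388),(100,418)]]
P=np.array(P);ctr=P.mean(0);d=(P[0]+P[1]-P[2]-P[3])/2;a=np.arctan2(d[1],d[0])
print('fix',ctr,np.degrees(a),np.linalg.norm(d),np.linalg.norm(P[0]-P[1]),np.linalg.norm(P[2]-P[3]))
for u,v in[(480,243),(655,243),(480,360),(655,360)]: print('vise',on_z(c,180+u/4,155+v/4,.05)[:2])
for u,v in[(513,90),(720,90),(712,212),(508,204)]: print('rack',on_z(c,180+u/4,155+v/4,.01)[:2])
p=np.r_[ctr-0.06*d/np.linalg.norm(d),.26]; 
bot.reach(p,best(p,a-np.pi/2)); w=save('wrist','wf.png');np.savez('pics/wf.npz',**w)
print(get_obs()['position'],get_obs()['joint_pos'])
p=np.array([.53,.06,.22]); bot.reach(p,best(p,-.09)); w=save('wrist','wr.png');np.savez('pics/wr.npz',**w)
o=get_obs();print(o['position'],o['joint_pos'],o['time_s'],w['view'],w['intrinsics'])
E
python3 -c "
import cv2,numpy as np
a=cv2.imread('pics/wf.png');b=cv2.imread('pics/wr.png')
cv2.imwrite('pics/w2.png',cv2.resize(np.hstack([a,b]),(800,300)))"
```

```text
fix [0.52053727 0.30256845] 10.619116339897541 0.18667775151654314 0.06822316103320954 0.06966859754994119
vise [0.50636741 0.12177102]
vise [0.50505404 0.03327948]
vise [0.44732851 0.12289166]
vise [0.44604332 0.03496554]
rack [0.59105524 0.10130972]
rack [ 0.58939735 -0.00819085]
rack [ 0.52456346 -0.00190363]
rack [0.53039205 0.10520115]
[0.46127311 0.29230037 0.2599496 ] [ 5.61929917e-01  2.18974890e-01  1.79043606e+00  2.61718821e-04
  1.13214413e+00 -1.19466004e+00]
[0.53006186 0.0608418  0.22010803] [1.11346752e-01 2.41918842e-01 1.85734053e+00 2.35548914e-04
 1.04212004e+00 1.98883391e-01] 2.7833 [[ 9.96136692e-01 -8.78146124e-02 -5.32785712e-04 -5.22459010e-01]
 [-8.47092770e-02 -9.62475085e-01  2.57810104e-01  7.70583969e-02]
 [-2.31522873e-02 -2.56768972e-01 -9.66195460e-01  3.77833000e-01]
 [ 0.00000000e+00  0.00000000e+00  0.00000000e+00  1.00000000e+00]] [[325.1922621    0.         278.33601382]
 [  0.         325.1922621  210.14603098]
 [  0.           0.           1.        ]]
```

View pics/w2.png

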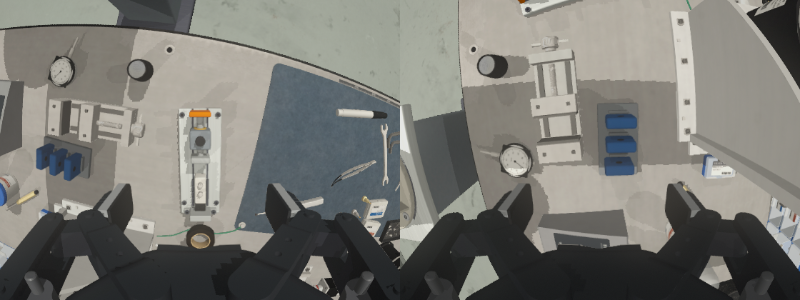

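```bash
python3 - <<'E'
import cv2,numpy as np
a=cv2.imread('pics/wf.png')[146:316,240:320];b=cv2.imread('pics/wr.png')[138:250,272:342]
a=cv2.resize(cv2.rotate(a,cv2.ROTATE_90_CLOCKWISE),None,fx=4.6,fy=4.6,interpolation=cv2.INTER_CUBIC)
print(a.shape)
cv2.imwrite('pics/w3.png',a)
hs=cv2.cvtColor(cv2.imread('pics/wr.png'),cv2.COLOR_BGR2HSV)
from h import *
c=np.load('pics/wr.npz');print('cam',wray(c,280,210)[0])
m=cv2.inRange(hs,(100,90,30),(130,255,255));m[:,:272]=0;m[:,342:]=0;m[:138]=0;m[250:]=0
n,l,st,ce=cv2.connectedComponentsWithStats(m)
for i in range(1,n):
    if st[i,4]>50:
        x,y,w,h,_=st[i];print(st[i])
        cs,_=cv2.findContours((l==i).astype('uint8'),0,2);ap=cv2.minAreaRect(cs[0])
        print([np.round(won_z(c,*q,.055)[:2],4) for q in cv2.boxPoints(ap)])
        v=hs[y:y+h,x+w//2,2];print(v)
E
```

```text
(368, 782, 3)
cam [0.53571585 0.12530304 0.34491574]
[288 160  44  21 838]
[array([0.5414, 0.0937]), array([0.5801, 0.0907]), array([0.579 , 0.0724]), array([0.5399, 0.0756])]
[ 84  76  49  73  92 108 113 118 120 118 118 118 118 117 117 116 116 115
 109 101  85]
[288 190  43  24 922]
[array([0.5392, 0.0664]), array([0.5776, 0.0631]), array([0.5765, 0.0413]), array([0.5374, 0.0448])]
[ 77  75  75  73  60  43  55  80  90 102 111 115 118 118 118 117 118 118
 117 116 116 115 110  95]
[287 220  41  26 915]
[array([0.536 , 0.0381]), array([0.5734, 0.0347]), array([0.5723, 0.0096]), array([0.534 , 0.0133])]
[ 71  77  78  78  79  69  51  50  58  78  90  94 106 113 118 120 120 118
 119 119 118 118 118 118 113 118]
```

View pics/w3.png

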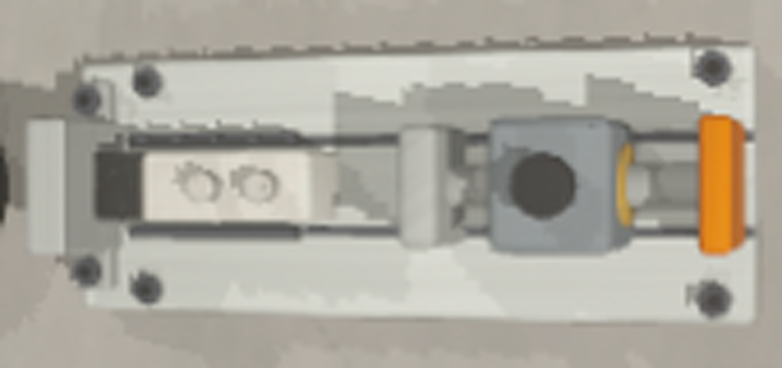

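```bash
python3 - <<'E'
from h import *
c=np.load('pics/wf.npz');print('cam',wray(c,280,210)[0])
f=lambda x,y,z: won_z(c,240+(y+.5)/4.6-.5,146+169-((x+.5)/4.6-.5),z)[:2]
a=np.radians(10.6)
R=f(755,48,.012),f(752,322,.012);print('base rear corners',R,np.linalg.norm(R[0]-R[1]))
L=f(83,65,.012),f(90,303,.012)
for r,l in zip(R,L):d=l-r;print('edge ang',np.degrees(np.arctan2(d[1],d[0])),np.linalg.norm(d))
pts=dict(fenceL=(65,120,.046),fenceR=(65,255,.046),valTopL=(315,150,.034),valTopR=(315,220,.034),valFarL=(97,150,.034),valBot=(335,185,.012),padL=(400,127,.045),padR=(400,247,.045),plL=(718,116,.05),plR=(718,253,.05),plBotL=(745,118,.014),plBotR=(745,252,.014))
W={k:f(*v) for k,v in pts.items()}
for nm in('fence','pad','pl','plBot','valTop'):
    d=W[nm+'L']-W[nm+'R'];print(nm,np.linalg.norm(d),'ang',np.degrees(np.arctan2(d[1],d[0]))-90)
y=np.array([np.cos(a),np.sin(a)]);x=np.array([y[1],-y[0]])
F=(W['fenceL']+W['fenceR'])/2; print('F',F)
for k,w in W.items(): print(k,np.round(w,4),'fx',np.round(x@(w-F)*1e3,1),'fy',np.round(80+y@(w-F)*1e3,1))
for r in R+L:print('corner',np.round(x@(r-F)*1e3,1),np.round(80+y@(r-F)*1e3,1))
E
```

```text
cam [0.39699929 0.27941762 0.38481297]
base rear corners (array([0.43233013, 0.25361861]), array([0.42048169, 0.3209225 ])) 0.06833886242693123
edge ang 10.617805504449533 0.18865390063660645
edge ang 10.516341679286327 0.18570204791016284
fence 0.03525665187259526 ang -169.5394996809079
pad 0.028701309379867996 ang -169.4503408872464
pl 0.030731442709890984 ang -169.3913396577762
plBot 0.03319838719230253 ang -169.3845774311178
valTop 0.01760787101024247 ang -169.46398236915007
F [0.59707689 0.31986587]
fenceL [0.6003 0.3025] fx 17.6 fy 80.0
fenceR [0.5939 0.3372] fx -17.6 fy 80.0
valTopL [0.5339 0.2984] fx 9.5 fy 13.9
valTopR [0.5307 0.3157] fx -8.1 fy 14.0
valFarL [0.596  0.3095] fx 10.0 fy 77.0
valBot [0.5351 0.3077] fx 0.6 fy 16.9
padL [0.5091 0.2885] fx 14.7 fy -12.2
padR [0.5039 0.3167] fx -14.0 fy -12.2
plL [0.4343 0.2727] fx 16.4 fy -88.7
plR [0.4286 0.3029] fx -14.4 fy -88.7
plBotL [0.4315 0.2713] fx 17.3 fy -91.6
plBotR [0.4254 0.3039] fx -15.9 fy -91.7
corner 34.8 -94.1
corner -33.5 -93.4
corner 34.8 94.5
corner -33.3 92.3
```

```bash
cat >> h.py <<'E'
A=np.radians(10.5);FY=np.array([np.cos(A),np.sin(A)]);FX=np.array([FY[1],-FY[0]])
F0=np.array([0.59708,0.31987])-0.080*FY+0.0005*FX
def fix(x,y,z): return np.r_[F0+x*FX+y*FY,z]
E
python3 - <<'E'
from h import *
hand.move_gripper(.056,40)
p=np.array([.560,.0813,.13]);q=best(p,-.086)
bot.reach(p,q);bot.servo_line([.560,.0813,.043],velocity=.12)
print(get_obs()['wrist_force'])
hand.move_gripper(.03,40);o=get_obs();print('w',o['gripper_width'],o['position'],o['wrist_force'])
bot.servo_line([.560,.0813,.14],velocity=.12)
p=fix(0,.002,.14);bot.reach(p,best(p,A-np.pi/2))
o=get_obs();print(o['gripper_width'],o['position'],p,o['joint_pos'][5],o['time_s'])
save('wrist','g1.png');save('scene','s1.png')
a=cv2.imread('pics/g1.png');b=cv2.imread('pics/s1.png')
cv2.imwrite('pics/g1s.png',cv2.resize(np.hstack([a,b]),(800,300)))
E
```

```text
[-0.39564951 -0.00305666  0.18501587]
w 0.039535825381463885 [0.56081896 0.08139368 0.04418004] [-0.6912401   0.19397872  6.76289828]
0.03917630331187063 [0.52042659 0.30465959 0.13956987] [0.52047723 0.305164   0.14      ] -1.2250112884228983 7.0917
```

View pics/g1s.png

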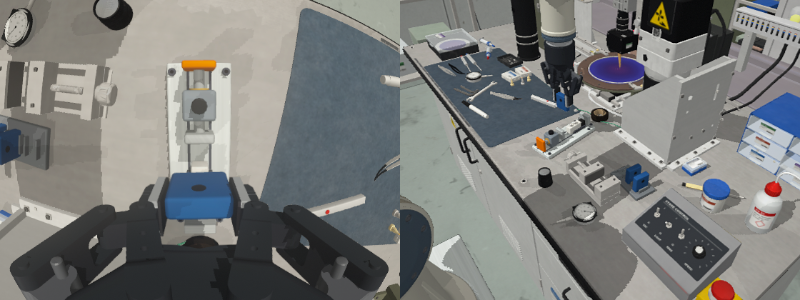

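```bash
python3 - <<'E'
from h import *
f0=get_obs()['wrist_force']
for z in(.062,.050,.0475,.0465,.0455,.045):
    bot.servo_line(fix(0,.002,z),velocity=.1 if z>.049 else .02)
    o=get_obs();print(z,o['position']-fix(0,.002,z),o['wrist_force']-f0)
    if o['wrist_force'][2]-f0[2]>4 : break
save('wrist','p1.png');c=save('scene','p1s.png');print(o['time_s'],proj(c,fix(0,0,.03)))
u,v=proj(c,fix(0,0,.03)).astype(int)
a=cv2.imread('pics/p1.png')[60:360,130:430];b=cv2.imread('pics/p1s.png')[v-50:v+50,u-66:u+66]
cv2.imwrite('pics/p1c.png',np.hstack([cv2.resize(a,(400,400)),cv2.resize(b,(400,400))]))
E
```

```text
0.062 [0.00038697 0.00023306 0.00047028] [-1.43221146 -0.4183256  -1.22250355]
0.05 [-0.00026043 -0.00014179 -0.00010644] [-0.23745894 -0.03789757 -0.47136568]
0.0475 [8.01078902e-05 5.25404826e-05 1.74248639e-04] [-1.8604814  -0.07520931 -0.30946125]
0.0465 [ 8.98884874e-06 -1.08493577e-05  2.84609405e-05] [-0.54046689  0.17610844 -0.43889085]
0.0455 [1.73218633e-04 8.44678766e-05 6.92656333e-04] [-2.93576063 -1.84580113  7.13058428]
9.1667 [229.06228023 183.03283294]
```

View pics/p1c.png

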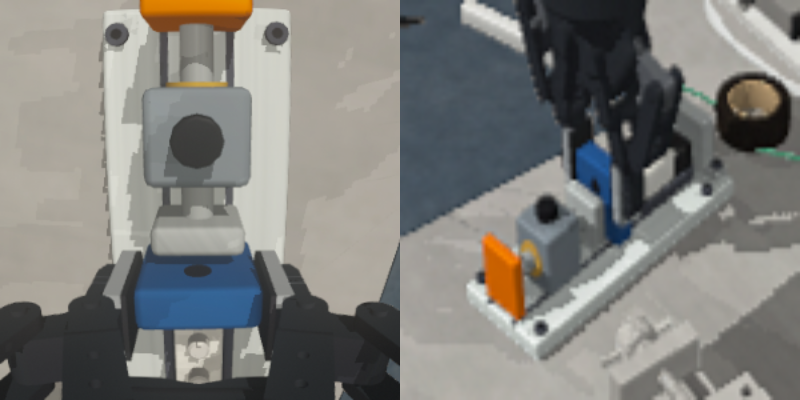

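```bash
python3 - <<'E'
from h import *
hand.move_gripper(.058)
bot.servo_line(fix(0,.002,.13),velocity=.15)
p=fix(0,-.125,.13);bot.reach(p,best(p,A-np.pi/2));hand.move_gripper(0,40)
bot.servo_line(fix(0,-.125,.036),velocity=.12);bot.dwell(.2)
o=get_obs();f0=o['wrist_force'];print(o['gripper_width'],o['time_s'],f0)
y=-.125;h=[]
while y<-.075:
    y+=.001
    bot.servo_line(fix(0,y,.036),velocity=.02);bot.dwell(.08)
    o=get_obs();f=-(o['wrist_force']-f0)[:2]@FY;yy=(o['position'][:2]-F0)@FY
    h.append((round(y*1e3,1),round(yy*1e3,2),round(f,1)))
    if f>7: break
print(h,o['wrist_force']-f0,o['time_s'])
E
```

```text
-3.830938565046513e-05 12.6 [-0.37505417  0.66010915 -0.53004967]
[(-124.0, np.float64(-123.92), np.float64(-0.1)), (-123.0, np.float64(-122.98), np.float64(-1.0)), (-122.0, np.float64(-122.0), np.float64(0.4)), (-121.0, np.float64(-121.02), np.float64(-0.9)), (-120.0, np.float64(-120.0), np.float64(-0.4)), (-119.0, np.float64(-119.0), np.float64(-0.3)), (-118.0, np.float64(-118.01), np.float64(-0.9)), (-117.0, np.float64(-117.0), np.float64(-0.3)), (-116.0, np.float64(-116.0), np.float64(0.0)), (-115.0, np.float64(-114.95), np.float64(0.7)), (-114.0, np.float64(-113.99), np.float64(-0.3)), (-113.0, np.float64(-113.01), np.float64(-0.9)), (-112.0, np.float64(-112.01), np.float64(-0.4)), (-111.0, np.float64(-110.99), np.float64(-1.1)), (-110.0, np.float64(-110.0), np.float64(-0.9)), (-109.0, np.float64(-108.99), np.float64(-0.1)), (-108.0, np.float64(-107.99), np.float64(-0.4)), (-107.0, np.float64(-107.01), np.float64(-0.1)), (-106.0, np.float64(-106.0), np.float64(1.1)), (-105.0, np.float64(-105.0), np.float64(-0.6)), (-104.0, np.float64(-103.99), np.float64(-0.2)), (-103.0, np.float64(-103.0), np.float64(-0.3)), (-102.0, np.float64(-102.33), np.float64(2.2)), (-101.0, np.float64(-101.27), np.float64(1.9)), (-100.0, np.float64(-100.02), np.float64(1.8)), (-99.0, np.float64(-99.01), np.float64(1.6)), (-98.0, np.float64(-98.05), np.float64(1.5)), (-97.0, np.float64(-97.0), np.float64(1.8)), (-96.0, np.float64(-95.98), np.float64(2.1)), (-95.0, np.float64(-94.99), np.float64(3.0)), (-94.0, np.float64(-93.94), np.float64(3.3)), (-93.0, np.float64(-92.95), np.float64(2.8)), (-92.0, np.float64(-91.95), np.float64(3.2)), (-91.0, np.float64(-90.94), np.float64(3.3)), (-90.0, np.float64(-89.97), np.float64(4.0)), (-89.0, np.float64(-89.37), np.float64(4.9)), (-88.0, np.float64(-89.31), np.float64(9.0))] [-9.05095663 -0.64332569  4.20036667] 24.9333
```

```bash
python3 - <<'E'
from h import *
f0=np.array([-0.375,.660,-.53]);y=-.088;h=[]
while y<-.083:
    y+=.0005
    bot.servo_line(fix(0,y,.036),velocity=.01);bot.dwell(.3)
    o=get_obs();f=-(o['wrist_force']-f0)[:2]@FY
    h.append((round(y*1e3,1),round((o['position'][:2]-F0)@FY*1e3,2),round(f,1)))
    if f>13.8: break
bot.dwell(.6);o=get_obs();print(h,o['wrist_force']-f0,o['time_s'])
save('wrist','e.png');c=save('scene','es.png');t=save('top','et.png')
cr=[]
for n,c in(('es',c),('et',t)):
    u,v=proj(c,fix(0,-.005,.03)).astype(int);cr.append(cv2.resize(cv2.imread(f'pics/{n}.png')[v-55:v+55,u-55:u+55],(400,400),interpolation=cv2.INTER_CUBIC))
cv2.imwrite('pics/e1.png',np.hstack(cr))
E
```

```text
[(-87.5, np.float64(-89.29), np.float64(10.9)), (-87.0, np.float64(-89.33), np.float64(12.7)), (-86.5, np.float64(-89.29), np.float64(15.5))] [-16.21311846   0.17238045   9.32561276] 27.1833
```

View pics/e1.png

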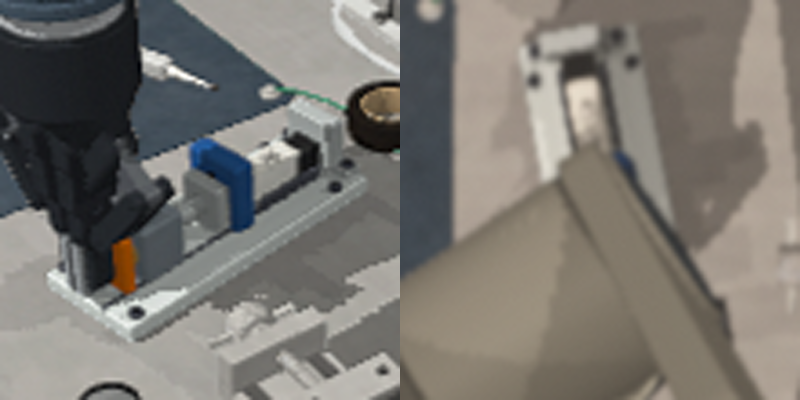

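```bash
python3 - <<'E'
from h import *
o=get_obs();print(o['wrist_force'],o['ft_torque'],o['position']-fix(0,-.0865,.036))
a=cv2.imread('pics/es.png');c=np.load('pics/scene0.npz')
u,v=proj(c,fix(0,-.05,.05)).astype(int)
b=cv2.resize(a[v-35:v+35,u-40:u+40],(640,560),interpolation=cv2.INTER_CUBIC)
cv2.imwrite('pics/e2.png',b)
for n,p in(('pad',fix(0,.002,.03)),('valve',fix(0,.048,.023))):print(n,proj(c,p))
E
```

```text
[-16.31577027   1.186326     8.39359362] [0.15052524 2.29098931 0.093709  ] [-0.00270497 -0.00063218 -0.00010637]
pad [229.76498645 182.61525332]
valve [245.58056007 175.94972239]
```

View pics/e2.png

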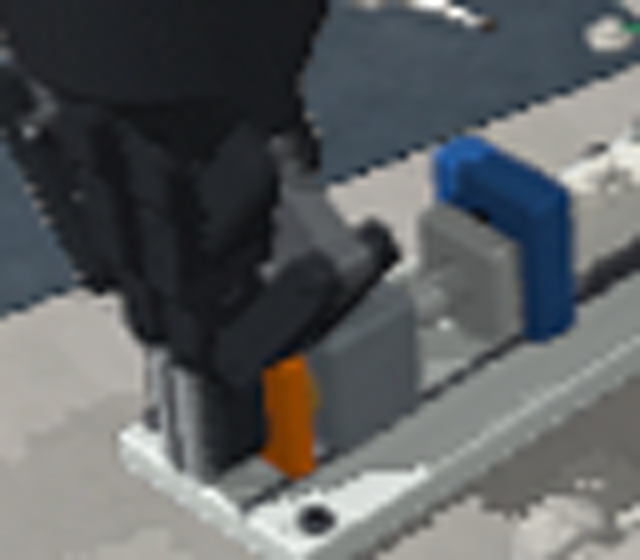

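```bash
python3 - <<'E'
from h import *
f0=np.array([-0.375,.660,-.53])
for z in(.0365,.037):
    bot.servo_line(fix(0,-.0865,z),velocity=.005);bot.dwell(.4);o=get_obs()
    print(z,o['position']-fix(0,-.0865,z),o['wrist_force']-f0,o['ft_torque'],o['time_s'])
c=np.load('pics/scene0.npz')
c0=proj(c,fix(0,-.05,.05)).astype(int)
for p in[fix(.045,-.087,.09),fix(0,-.049,.056),fix(.016,-.034,.042)]:print((proj(c,p)-c0+[40,35])*8)
E
```

```text
0.0365 [-0.00270087 -0.00066431 -0.00047682] [-14.87971628   1.29088672   3.53435242] [0.2718561  2.05478051 0.04812803] 27.9833
0.037 [-0.00270016 -0.00075837 -0.00079395] [-12.38316642   0.68807554  -1.22829777] [0.16327017 1.91775866 0.04695751] 28.6333
[318.99804649 297.75950393]
[322.93003259 265.37041468]
[415.13068837 310.65268148]
```

```bash
python3 - <<'E'
from h import *
f0=np.array([-0.375,.660,-.53])
bot.servo_line(fix(0,-.0861,.037),velocity=.005)
for _ in range(4):
    bot.dwell(.4);o=get_obs();d=o['wrist_force']-f0;print(d,-d[:2]@FY,(o['position'][:2]-F0)@FY,o['time_s'])
if 11<-d[:2]@FY<19: hand_in();print('handed in')
E
```

```text
[-13.96495929   0.68158127  -0.85752345] 13.606906439130498 -0.08928140716272104 29.2833
[-14.50921066   1.353851     1.3006973 ] 14.019532833897737 -0.08927766745658804 29.6833
[-14.43028391   0.25355206   0.33102329] 14.142441274441676 -0.08927747343675681 30.0833
[-14.14565601   1.20593251   0.31841019] 13.689021948493572 -0.0892633005655128 30.4833
the job is handed in; nothing more can be done
handed in
```

The valve block is clamped against the fence with one blue shim, and I handed the job in at about 30 s with the plate still pressed at about 14 N.

- **What I did:** I took shim_1 from the rack, stood it square in the gap between the block and the pad, and let it go. I then pushed the orange plate towards the fence with the closed fingers. The pad moved about 13 mm against 2–4 N of spring and then stopped firmly. That is well short of the 19 mm end stop and close to the roughly 12 mm expected from the gap I measured (about 25 mm), so no second shim was needed.
- **Force and position:** The push held steady at 13.6–14.1 N over 1.6 s, and the plate position did not change. While tightening, an upward force of about 9 N built up on the tool. I raised the commanded height by 1 mm and it fell to near zero. The push dropped only from about 16 to 12 N and the plate did not move, so I took it as friction on the plate and not contact with the bracket. I then nudged the push back up to about 14 N.
- **Pictures:** After tightening, the scene picture showed the shim upright between pad and block, and the block up near the fence. I could not measure directly that the block touches the fence; I infer it from the firm stop. I did not touch the loupe, tape or dial gauge, but I did not re-measure their positions.

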